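# Close the filter cover and pressure-test the cooling manifold

### The arm

A 7-joint arm with a two-finger parallel gripper is mounted at the origin on the work surface. World frame = base frame: x ahead of the robot, y to its left, z up, the work surface at z = 0. Lengths are in m, angles in degrees, forces in N, time in s.
With the tool pointing down it reaches from about 0.425 to 1.025 m from the base axis. Payload 3.6 kg.
Tool frame: the origin (TCP) lies at the very end of the fingers, on their centre line; the grasp point (between the pads) lies 19 mm behind it (bot.hold_point_z is the distance from the TCP to the grasp point, in m); z points along the fingers, y is the direction in which the jaws open and shut (so a half turn about z gives the same grasp; the last joint's range is limited). The gripper opens to 85 mm and grips with 20 to 120 N. Pads are 22 mm wide; open, the fingers measure 114 mm over their backs; the gripper's body (76 mm by 85 mm) begins 54 mm behind the grasp point. The pads swing forward as they close: fully open they stand 13 mm farther back than shut.
Start: joints at [-81.274, 33.873, 2.773, 92.16, -1.908, 54.013, -1.931], TCP at [0.176, 0.703, 0.201] pointing down, gripper open.
Joint ranges: [-153.93, 153.93], [-27.13, 128.08], [-72.61, 78.16], [10.71, 143.7], [-87.88, 267.88], [4.46, 118.87], [-176.78, 176.78]. Speed limits (degrees/s): [147.25, 147.25, 180, 180, 180, 180, 180].

### API

Orientations are given as a 3x3 rotation matrix whose columns are the frame's x, y, z axes.
In Python, from bench import bot gives the robot as it stands.
- The arm moves only by the tool arm_command, never from a script. Its argument "increments" is a list of rows, each a list of 4 numbers: the shift along the tool's x, y, z normalised to -1 to 1, where 1 is 80 cm, then the turn about the tool's z normalised to -1 to 1, where 1 is 90 degrees. In form: [[dx, dy, dz, twist], ...]. A call has 1 to 10 rows; each row shifts and turns the commanded pose from where the row before left it, along the tool's axes as they then stand; what a row does not reach is not made up. A row lasts 1/10 s, in which the tool goes at most 50 mm and 8.59 degrees, less where a joint would pass 70% of its speed; a pose out of reach is approached as far as the arm can. A call with a number of a shift or a turn outside -1 to 1 is refused whole. A call with a gripper value outside its range is refused whole. "jaw" is the finger opening in mm, from 0 to 85.4, set as the call begins (left out, the last holds). The fingers move at their own pace and stop on an object; "grip_force" is the grip in N (left out, the last holds). Time passes only in rows, so rows that do not move let the fingers close. It gives the time, the measured TCP pose, the force and the opening at its end, in the units of the state.
- bot.state(): the state, without advancing time (a new reading comes with each control period).
- bot.get_image(name): name is "scene" or "top" or "wrist"; returns the picture (480x640x3 uint8, red, green, blue); there is no depth.
- bot.camera_params(name): a dict with "mtx" (3x3 intrinsics, pixels), "view" (4x4, takes a point from world to camera coordinates); the wrist camera has in their place "tool_from_camera" (4x4, takes a point from camera to tool coordinates, whose origin is the TCP and whose axes are the flange's). Camera axes: x right, y down, z forward; pixel columns grow to the right and rows downward; lengths in m; the calibration is good to about 2 mm. The wrist camera is an equidistant fisheye: a pixel r from the principal point sees the ray r / f radians off the axis. A picture is of the moment at which its call begins: read the wrist's pose just before it. camera_params takes no time and is no camera call.
- bot.sign_off(): hands the job in, once; it reports no verdict.
The state is a dict: "time": time; "joint_pos": joint angles; "joint_velocities": joint speeds; "joint_efforts": joint torques, N m; "ee_pos": TCP position; "orientation": TCP orientation; "force": force on the tool from outside, world axes, zero at the start; "wrist_torque": the same for the moment, N m; "grip_width": finger opening in m.
Only numpy, scipy, OpenCV 4.12 (cv2) and the standard library are available. Lean on these libraries where they do the work, as an engineer would, in place of code of your own. Each camera call takes 0.05 s, during which the arm holds its last target. There are 200 camera calls.

### The job

Press the cocked aluminium cover plate on the white cooling-water manifold down past its two spring catches until it lies flat and level in its pocket. Then take the standing hand tester, push its socket squarely onto the manifold's tilted nipple until it snaps past the catch balls and sits fully home with the valve pin pushed in, and keep holding it there against the spring: finish while still gripping and pressing it, without letting go. Leave the other things on the bench where they are.

Things in the scene. Friction and masses are not known exactly. Their poses are not given: they have to be found in the camera images.
- manifold: white metal block fixed to the bench, 134 (its x) x 232 (its y) x 34 mm; origin at the centre of its underside, z up. Its -y half has an aluminium-rimmed square pocket centred at x 0, y -60 mm: 82 mm inside, floor at z 34, rim 10 mm wide with its top at z 40 mm. Its +y half has a white step (90 x 88 mm, top at z 50 mm) that carries the tilted nipple.
- seat (a point): fixed point: centre of the pocket's floor, where the centre of the cover's underside must come to lie; axes as the manifold's
- catches (a point): fixed point midway between the two spring catches, on the pocket's +x wall, 12 mm above its floor. The catches are 26 mm either side of it along y: aluminium housings 16 mm wide, standing 20 mm above the pocket's floor, each with a 12 mm sprung steel ball sticking 5.5 mm into the pocket
- cover: loose aluminium plate, 80 x 80 x 6 mm, 0.2 kg; origin at the centre of its underside, z out of its top. Starts tilted 12 degrees: -x edge on the pocket's floor, +x edge up on the catch balls (axes as the manifold's). About 5 to 10 N straight down, 15 to 25 mm from the middle of the raised edge, snaps it past the balls, which keep it down; its top is then level with the rim.
- nipple: steel nipple, fixed, tilted 25 degrees from vertical towards the manifold's +y. Origin on its axis at the flat top of its 52 mm wide aluminium boss (in the manifold's frame x 0, y 58, z 74 mm); z outwards along the nipple. Post 14 mm thick, 28 mm high, the last 7 mm tapering to 7 mm. Two sprung balls stick 4 mm out of its sides, 12.5 mm above the boss.
- valve_pin (a joint): travel (m) of the 5.6 mm pin that stands 12 mm out of the nipple's end: 0 out, 0.010 with the tester home. Spring: 6 N at 0, 14 N at 0.010. The tester meets the balls with its underside 17 mm from the boss (about 8 N to pass), the pin at 10 mm, and is past the balls at 4 mm. Let go, it is lifted about 6 mm off its seat by the spring.
- coupler: hand tester standing upright, 0.22 kg +-30 %; origin at the centre of its underside, z up its axis. Lower part: aluminium, 40 mm across, 40 mm high, socket open below (mouth 17 mm wide for 3.5 mm, then 25 mm, 30 mm deep). Upper part: round black grip, 26 mm across, 40 to 100 mm above the underside. Fully home, its underside lies on the boss: origin and z axis coincide with the nipple's.
- beaker: bystander, leave it: open glass beaker, 68 mm across, 85 mm high
- blank_cap: bystander, leave it: short solid aluminium cap, 38 mm across, 22 mm high (not the tester)
- stopper: bystander, leave it: black rubber stopper, 28 mm across, 26 mm high
- wrench: bystander, leave it: spanner lying on the bench
- screwdriver: bystander, leave it: screwdriver lying on the bench
- jar: bystander, leave it: amber glass jar with lid, 60 mm across, 90 mm high
- flask: bystander, leave it: round glass flask standing in a cork ring, 90 mm across, 135 mm high
There are look-alikes about, which are no part of the job. There is more than one size of the cover; the job needs the largest.

How it is judged (in metres and radians):
On the way, in this order (a step that is already met when the one before it is completed fails the run):
1. the cover plate lies flat and level in its pocket (angle between cover's own z axis and vertical below 0.04 rad and z of cover in the frame of manifold below 0.037 m and distance between cover and seat below 0.006 m), for 0.3 s.
2. the tester is snapped fully home on the nipple, held by the gripper (value of joint valve_pin above 0.0065 m and angle between the z axis of coupler and the z axis of nipple, either way round below 0.09 rad and distance between coupler and nipple below 0.006 m and contact force between the fingers and coupler above 2 N), for 0.5 s.
At the end, for the whole second after the job is handed in: The gripper still holds the tester (over 2 N) at rest and home on the nipple: origins within 6 mm, axes within 5 degrees, valve pin in by 6.5 mm or more; the cover plate lies in its pocket, level within 2.3 degrees, within 3 mm of the floor and 6 mm of its place (all of step 1 and all of step 2 and linear speed of coupler below 0.02 m/s); the arm keeps its last pose, push and grip.
It fails at once if a bystander is disturbed (moved by over 40 mm) (distance of any of beaker, blank_cap, stopper, wrench, screwdriver, jar, flask from where it was at the start of the episode above 0.04 m).
It also fails if it takes over 54 s, if anything falls off the work surface, if the arm or the gripper's body presses on something with over 40 N, if the wrist force passes 120 N, or if a joint passes its speed limit or range.

## Working session

There is one attempt and no reset: what is moved stays moved. The work goes in short steps, Python scripts to look and compute and a tool call to move; the robot and the scene stay as the last step left them, time stands still between calls to the robot, and variables do not carry over. Pictures are saved under pics/ and viewed, about 8 in all and at most 12, crops included, and the job is handed in when it is done.

Besides the shell and the picture viewer there is one more tool, called after "Call:" as name(argument=value, ...), one argument or row to a line, values as JSON. arm_command: Moves the arm, as the interface text tells. Scaled input: -1 to 1 covers 80 cm each way for a shift and 90 degrees each way for a turn. Its arguments: {"type":"object","properties":{"increments":{"type":"array","items":{"type":"array","items":{"type":"number","minimum":-1,"maximum":1}}},"jaw":{"type":"number"},"grip_force":{"type":"number"}},"required":["increments"]}

```bash
mkdir -p pics; python3 - <<'E'
from bench import bot
import cv2,numpy as np
print(bot.state())
for n in ("top","scene"):
    im=bot.get_image(n); cv2.imwrite(f"pics/{n}0.png",im[:,:,::-1])
    p=bot.camera_params(n); print(n,p)
print(bot.camera_params("wrist"),bot.hold_point_z)
E
```

```text
{'time': 0.0, 'joint_pos': array([-81.27464199,  33.9276456 ,   2.76675761,  92.23777918,
        -1.90776529,  54.01316989,  -1.92991257]), 'joint_velocities': array([ 0.10337125,  0.06248015,  0.01943483, -0.07887492,  0.04912561,
        0.05427572,  0.00992553]), 'joint_efforts': array([ 2.72669115e-05, -5.48685801e+01,  1.54675584e+00, -1.98122799e+01,
        9.50831134e-03,  9.01179184e-03,  7.59300121e-06]), 'ee_pos': array([0.17617572, 0.70232352, 0.20010766]), 'orientation': array([[-9.69972441e-01,  2.43214456e-01, -4.37617367e-04],
       [ 2.43214816e-01,  9.69969792e-01, -2.27076204e-03],
       [-1.27806526e-04, -2.30901162e-03, -9.99997326e-01]]), 'force': array([0.45045076, 0.46900131, 0.69209007]), 'wrist_torque': array([-0.04418917, -0.02284079,  0.04579393]), 'grip_width': 0.08540729137300632}
top {'mtx': array([[466.94611846,   0.        , 318.90432483],
       [  0.        , 466.94611846, 242.20323615],
       [  0.        ,   0.        ,   1.        ]]), 'view': array([[-0.00941826, -0.99987961,  0.01233125, -0.01374829],
       [-0.98530246,  0.00717615, -0.17
[... 400 characters left out ...]
685, -0.38679641, -0.70253351, -0.31367836],
       [-0.57719078,  0.40083171, -0.71146661,  1.324175  ],
       [ 0.        ,  0.        ,  0.        ,  1.        ]])}
{'mtx': array([[371.64829954,   0.        , 320.2686059 ],
       [  0.        , 371.64829954, 242.05682811],
       [  0.        ,   0.        ,   1.        ]]), 'tool_from_camera': array([[ 3.02446898e-04, -9.47696228e-01, -3.19173570e-01,
         8.16333247e-02],
       [ 9.99999929e-01,  2.15335553e-04,  3.08215324e-04,
        -5.31727788e-04],
       [-2.23365083e-04, -3.19173641e-01,  9.47696226e-01,
        -1.72778821e-01],
       [ 0.00000000e+00,  0.00000000e+00,  0.00000000e+00,
         1.00000000e+00]])} 0.0187
```

View pics/top0.png

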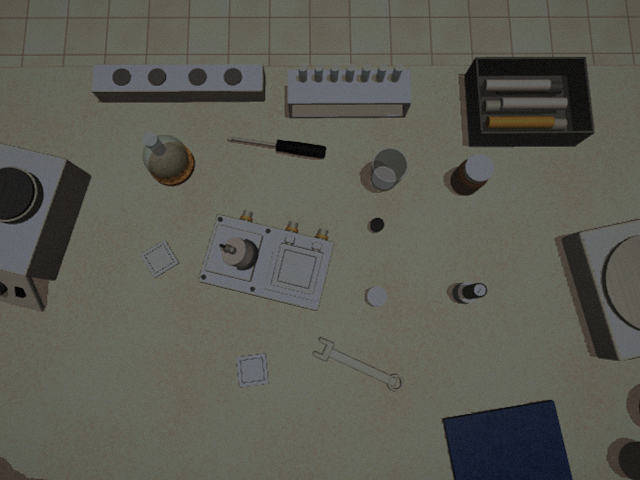

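View pics/scene0.png

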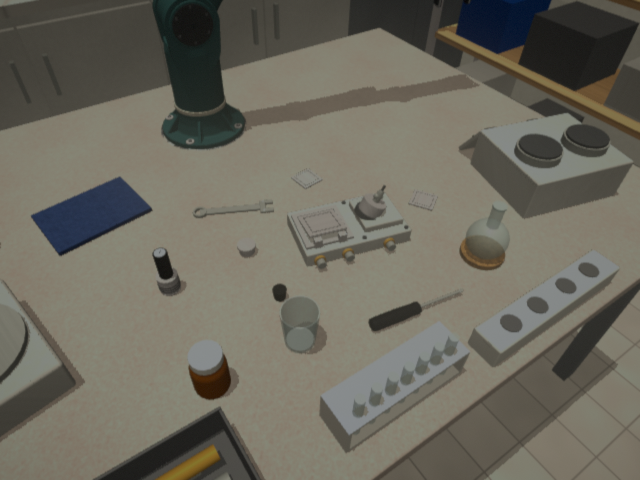

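The top view shows the manifold with corners at about (217,213), (333,240), (318,308) and (199,282). The pocket is on the right, with its catches on the upper side at (290,240) and (317,247), and the nipple is at (238,250). The tester candidates are:
- (470,292): aluminium lower part with a tall black grip, which fits the tester.
- (376,296): the short cap.
- (376,225): the stopper.

The loose plates at (160,259) and (252,370) are the smaller covers. Next I'll measure positions.

```bash
cat > h.py <<'E'
import numpy as np,cv2
from bench import bot
def ray(name,uv,z,T=None):
    p=bot.camera_params(name); M=p["mtx"]; uv=np.array(uv,float)
    d=np.array([(uv[0]-M[0,2])/M[0,0],(uv[1]-M[1,2])/M[1,1],1])
    if name=="wrist":
        r=np.hypot(d[0],d[1]); d=np.array([d[0]/r*np.sin(r),d[1]/r*np.sin(r),np.cos(r)]) if r>0 else d
        W=T@p["tool_from_camera"]
    else: W=np.linalg.inv(p["view"])
    D=W[:3,:3]@d; o=W[:3,3]
    return o+D*(z-o[2])/D[2]
def tool():
    s=bot.state(); T=np.eye(4); T[:3,:3]=s["orientation"]; T[:3,3]=s["ee_pos"]; return T
def proj(name,P,T=None):
    p=bot.camera_params(name); M=p["mtx"]
    V=p["view"] if name!="wrist" else np.linalg.inv(T@p["tool_from_camera"])
    c=V[:3,:3]@np.array(P)+V[:3,3]
    if name=="wrist":
        r=np.hypot(c[0],c[1]); th=np.arctan2(r,c[2]); n=c[:2]/r*th
    else: n=c[:2]/c[2]
    return n*M[0,0]+M[:2,2]
E
python3 - <<'E'
from h import *
im=cv2.imread("pics/top0.png")
c=[(217,213),(333,240),(318,308),(199,282)]
g=cv2.cvtColor(im,cv2.COLOR_BGR2GRAY)
P=np.array([ray("top",q,0.034) for q in c]);print(P.round(4))
print("centre",P.mean(0),"sides",[np.linalg.norm(P[i]-P[(i+1)%4]).round(4) for i in range(4)])
for i,j in ((1,0),(2,3)):
    e=P[i-0]-P[j]; e=P[j]-P[i]; print("yaw",np.degrees(np.arctan2(-e[0],e[1])))
print("tester base",ray("top",(463,296),0.0),ray("top",(480,290),0.1))
print("tester scene",ray("scene",(169,283),0.0),ray("scene",(160,251),0.1))
a=cv2.resize(im[190:330,185:345],None,fx=4,fy=4,interpolation=3)
b=cv2.resize(im[260:330,430:510],None,fx=4,fy=4,interpolation=3)
s=cv2.imread("pics/scene0.png"); s=cv2.resize(s[235:305,135:205],(240,240),interpolation=3)
o=np.zeros((560,960,3),np.uint8);o[:,:640]=a;o[:280,640:960]=b;o[300:540,680:920]=s
cv2.imwrite("pics/c1.png",cv2.convertScaleAbs(cv2.resize(o,(800,467)),alpha=1.8))
E
```

```text
[[ 0.6436  0.1762  0.034 ]
 [ 0.5893 -0.0457  0.034 ]
 [ 0.4612 -0.016   0.034 ]
 [ 0.5114  0.2061  0.034 ]]
centre [0.55135984 0.08013482 0.034     ] sides [np.float64(0.2285), np.float64(0.1315), np.float64(0.2277), np.float64(0.1355)]
yaw -13.731803924678758
yaw -12.730603459659584
tester base [ 0.48285076 -0.29875694  0.        ] [ 0.48754838 -0.29692831  0.1       ]
tester scene [ 4.77808075e-01 -2.94074730e-01  1.11022302e-16] [ 0.48809103 -0.29437705  0.1       ]
```

View pics/c1.png

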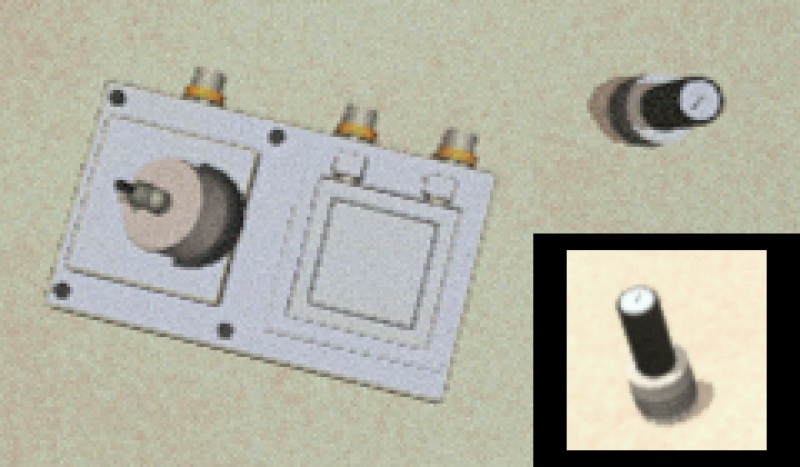

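The tester is confirmed at (463,296). The top and scene views agree on it to about 5 mm. Measured sides are 228 × 133 mm against 232 × 134 given. I'll go above the pocket with the jaws shut.

Call:
arm_command(
  increments=[
    [-0.0372, -0.0397, 0, 0],
    [-0.0372, -0.0397, 0, 0],
    [-0.0372, -0.0397, 0, 0],
    [-0.0372, -0.0397, 0, 0],
    [-0.0372, -0.0397, 0, 0],
    [-0.0372, -0.0397, 0, 0],
    [-0.0372, -0.0397, 0, 0],
    [-0.0372, -0.0397, 0, 0],
    [-0.0372, -0.0397, 0, 0],
    [-0.0372, -0.0397, 0, 0],
  ],
  jaw=0,
)

```text
time: 1.1
ee_pos: [0.3882, 0.3209, 0.2012]
orientation: [[-0.97, 0.243, -0.0], [0.243, 0.97, -0.0], [0.0, -0.0, -1.0]]
force: [0.2, 1.4, -0.8]
grip_width: -0.0005
```

Call:
arm_command(
  increments=[
    [-0.0372, -0.0397, 0, 0],
    [-0.0372, -0.0397, 0, 0],
    [-0.0372, -0.0397, 0, 0],
    [-0.0372, -0.0397, 0, 0],
    [-0.0372, -0.0397, 0, 0],
    [-0.0372, -0.0397, 0, 0],
    [-0.0372, -0.0397, 0, 0],
    [-0.0372, -0.0397, 0, 0],
    [0, 0, 0, 0.09],
    [0, 0, 0, 0.09],
  ],
)

```text
time: 2.1
ee_pos: [0.5572, 0.0156, 0.201]
orientation: [[-0.858, 0.513, -0.0], [0.513, 0.858, -0.001], [0.0, -0.001, -1.0]]
force: [-0.6, 1.7, 1.2]
grip_width: -0.0002
```

Call:
arm_command(
  increments=[
    [0, 0, 0, 0.09],
    [0, 0, 0, 0.09],
    [0, 0, 0, 0.09],
    [0, 0, 0, 0.09],
    [0, 0, 0, 0.09],
    [0, 0, 0, 0.09],
    [0, 0, 0, 0.09],
    [0, 0, 0, 0.09],
    [0, 0, 0, 0.09],
    [0, 0, 0, 0],
  ],
)

```text
time: 3.1
ee_pos: [0.5565, 0.0186, 0.2009]
orientation: [[0.228, 0.974, -0.001], [0.974, -0.228, -0.001], [-0.001, -0.001, -1.0]]
force: [0.4, -0.1, -0.1]
grip_width: 0.0003
```

```bash
python3 - <<'E'
from h import *
T=tool(); np.save("T1.npy",T); print(T.round(4), bot.state()["force"])
im=bot.get_image("wrist"); cv2.imwrite("pics/w1.png",im[:,:,::-1])
c=np.array([.5515,.080]);a=np.radians(-13.2);R=np.array([[np.cos(a),-np.sin(a)],[np.sin(a),np.cos(a)]])
for x,y,z in ((.067,.116,.034),(.067,-.116,.034),(-.067,-.116,.034),(-.067,.116,.034),(0,.058,.074),(.051,-.111,.04),(-.051,-.111,.04),(-.051,-.009,.04)):
    print((x,y,z),proj("wrist",[*(c+R@[x,y]),z],T).round(1))
E
```

```text
[[ 2.276e-01  9.738e-01 -1.000e-03  5.565e-01]
 [ 9.738e-01 -2.276e-01 -6.000e-04  1.860e-02]
 [-9.000e-04 -9.000e-04 -1.000e+00  2.009e-01]
 [ 0.000e+00  0.000e+00  0.000e+00  1.000e+00]] [ 0.37045609 -0.09952732 -0.08013639]
(0.067, 0.116, 0.034) [373.6  23.3]
(0.067, -0.116, 0.034) [368.3 265.5]
(-0.067, -0.116, 0.034) [234.4 265.1]
(-0.067, 0.116, 0.034) [225.9  26.2]
(0, 0.058, 0.074) [295.9  78.2]
(0.051, -0.111, 0.04) [353.  263.2]
(-0.051, -0.111, 0.04) [248.5 262.8]
(-0.051, -0.009, 0.04) [242.9 157.9]
```

View pics/w1.png

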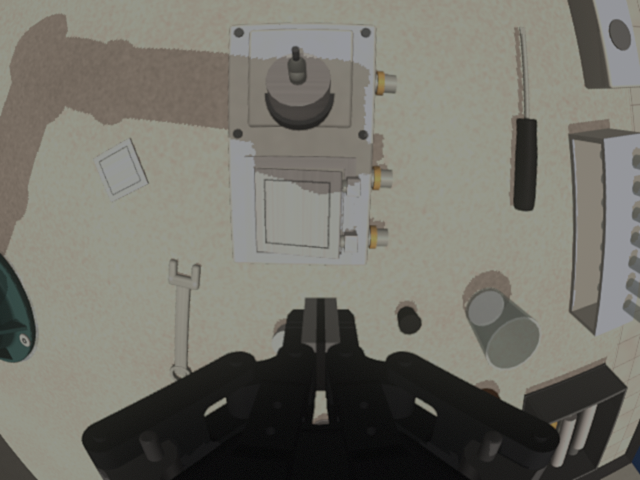

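The wrist view shows the manifold's corners at about (230,25), (377,26), (367,265) and (234,263), the boss top near (298,80), and the cover in the pocket with catches at (352,187) and (350,238).

```bash
python3 - <<'E'
from h import *
T=np.load("T1.npy"); im=cv2.imread("pics/w1.png")
q=np.array([[230,25],[377,26],[367,264],[234,263]],np.float32)
hsv=cv2.cvtColor(im,cv2.COLOR_BGR2HSV)
P=np.array([ray("wrist",u,.034,T)[:2] for u in q])  # (-,+),(+,+),(+,-),(-,-)
L=np.array([[-.067,.116],[.067,.116],[.067,-.116],[-.067,-.116]])
c=P.mean(0); e=P-c; a=np.arctan2((L[:,0]*e[:,1]-L[:,1]*e[:,0]).sum(),(L*e).sum())
print(c,np.degrees(a)); R=np.array([[np.cos(a),-np.sin(a)],[np.sin(a),np.cos(a)]])
print("res mm",((P-(c+L@R.T))*1e3).round(1))
# boss top ellipse centre
print("boss top",ray("wrist",(298,80),.074,T))
print("press",c+R@[.02,-.06],"nipple",c+R@[0,.058])
a=cv2.resize(im[20:270,220:400],None,fx=2.4,fy=2.4,interpolation=3);cv2.imwrite("pics/c2.png",cv2.convertScaleAbs(a,alpha=1.3))
E
```

```text
[0.55292471 0.08024149] -14.2147670506498
res mm [[ 0.3 -1. ]
 [-0.7 -1.7]
 [-0.2  2.3]
 [ 0.6  0.3]]
boss top [0.56598631 0.13463084 0.074     ]
press [0.55757892 0.01716742] nipple [0.56716703 0.13646565]
```

View pics/c2.png

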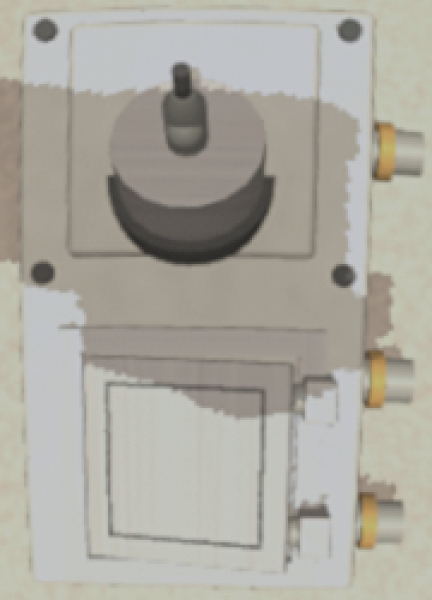

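Call:
arm_command(
  increments=[
    [-0.001, 0.001, 0.04, 0],
    [0, 0, 0.045, 0],
    [0, 0, 0.045, 0],
    [0, 0, 0.04, 0],
    [0, 0, 0.0063, 0],
    [0, 0, 0, 0],
  ],
  jaw=0,
)

```text
time: 3.75
ee_pos: [0.557, 0.0172, 0.0598]
orientation: [[0.227, 0.974, -0.002], [0.974, -0.227, 0.0], [-0.0, -0.002, -1.0]]
force: [-0.4, -0.6, 0.8]
grip_width: 0.0002
```

Call:
arm_command(
  increments=[
    [0, 0, 0.004, 0],
    [0, 0, 0.004, 0],
    [0, 0, 0.004, 0],
    [0, 0, 0.004, 0],
    [0, 0, 0, 0],
  ],
)

```text
time: 4.25
ee_pos: [0.5574, 0.0176, 0.0474]
orientation: [[0.228, 0.974, -0.0], [0.974, -0.228, 0.0], [0.0, -0.0, -1.0]]
force: [-0.2, -0.4, 0.4]
grip_width: 0.0002
```

Call:
arm_command(
  increments=[
    [0, 0, 0.003, 0],
    [0, 0, 0.003, 0],
    [0, 0, 0.002, 0],
    [0, 0, 0.001, 0],
    [0, 0, 0, 0],
  ],
)

```text
time: 4.75
ee_pos: [0.5574, 0.0174, 0.0401]
orientation: [[0.228, 0.974, -0.0], [0.974, -0.228, -0.0], [-0.0, -0.0, -1.0]]
force: [0.1, -0.4, -1.2]
grip_width: -0.0
```

```bash
python3 - <<'E'
from h import *
s=bot.state();print(s["force"],s["ee_pos"])
im=bot.get_image("scene")[:,:,::-1]
a=cv2.resize(im[160:290,250:420],None,fx=4,fy=4,interpolation=3);cv2.imwrite("pics/s2.png",cv2.convertScaleAbs(a,alpha=1.2))
E
```

```text
[ 0.14093386 -0.3558064  -1.16980788] [0.55740014 0.01739694 0.040099  ]
```

View pics/s2.png

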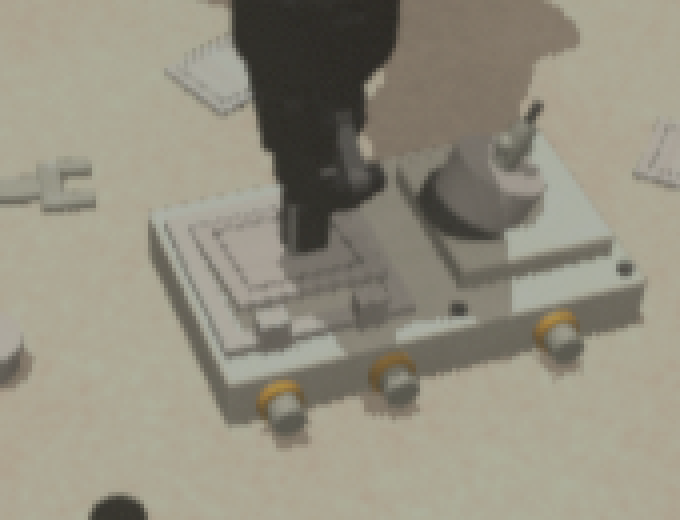

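The plate's catch-side edge, at about (240,300) to (370,270) in the crop, may still be raised. The force reads near zero, so I'll press further in small steps.

Call:
arm_command(
  increments=[
    [0, 0, 0.0015, 0],
    [0, 0, 0.0015, 0],
    [0, 0, 0, 0],
    [0, 0, 0, 0],
  ],
)

```text
time: 5.2
ee_pos: [0.5575, 0.0174, 0.0379]
orientation: [[0.228, 0.974, -0.0], [0.974, -0.228, 0.0], [-0.0, -0.0, -1.0]]
force: [-0.1, 1.2, -0.6]
grip_width: 0.0002
```

```bash
python3 - <<'E'
from h import *
T=tool();print(T[:3,3])
print("tcp in scene crop",(proj("scene",T[:3,3])-[250,160])*4, (proj("scene",T[:3,3]+[0,0,.012])-[250,160])*4,"top",proj("top",T[:3,3]))
c=np.array([.5525,.080]);a=np.radians(-13.9);R=np.array([[np.cos(a),-np.sin(a)],[np.sin(a),np.cos(a)]])
for x,y,z in ((.067,.116,.034),(.067,-.116,.034),(-.067,-.116,.034),(-.067,.116,.034),(.04,-.1,.04),(.04,-.02,.04),(.04,-.1,.056),(.04,-.02,.056),(-.051,-.111,.04),(.051,-.111,.04)):
    print((x,y,z),((proj("scene",[*(c+R@[x,y]),z])-[250,160])*4).round(0))
im=bot.get_image("wrist")[:,:,::-1]
a=cv2.resize(im[180:340,200:440],None,fx=3,fy=3,interpolation=3);cv2.imwrite("pics/w3.png",cv2.convertScaleAbs(a,alpha=1.5))
E
```

```text
[0.55745287 0.01741119 0.03785157]
tcp in scene crop [299.63043861 288.27612092] [300.44605557 271.4204908 ] top [299.82916835 256.53167604]
(0.067, 0.116, 0.034) [647. 277.]
(0.067, -0.116, 0.034) [226. 384.]
(-0.067, -0.116, 0.034) [143. 210.]
(-0.067, 0.116, 0.034) [534. 120.]
(0.04, -0.1, 0.04) [239. 331.]
(0.04, -0.02, 0.04) [386. 294.]
(0.04, -0.1, 0.056) [239. 308.]
(0.04, -0.02, 0.056) [389. 271.]
(-0.051, -0.111, 0.04) [161. 219.]
(0.051, -0.111, 0.04) [225. 351.]
```

View pics/w3.png

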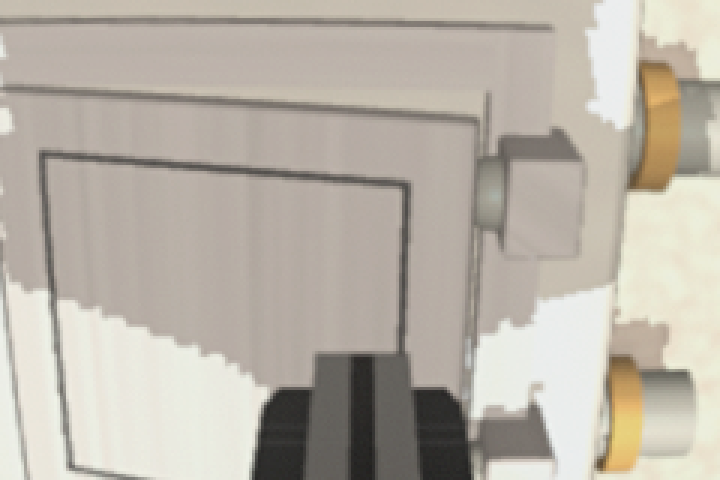

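The view shows the plate still cocked. Reprojected, the shut fingertips appear about 20 to 25 mm behind the stated TCP, which agrees with the zero force. I'll keep lowering and watch the force.

Call:
arm_command(
  increments=[
    [0, 0, 0.0025, 0],
    [0, 0, 0.0025, 0],
    [0, 0, 0.0025, 0],
    [0, 0, 0.0025, 0],
    [0, 0, 0, 0],
  ],
)

```text
time: 5.75
ee_pos: [0.5572, 0.0174, 0.0295]
orientation: [[0.228, 0.974, -0.001], [0.974, -0.228, -0.0], [-0.0, -0.001, -1.0]]
force: [-0.7, 0.3, -0.0]
grip_width: 0.0002
```

Call:
arm_command(
  increments=[
    [0, 0, 0.0025, 0],
    [0, 0, 0.0025, 0],
    [0, 0, 0.0025, 0],
    [0, 0, 0, 0],
  ],
)

```text
time: 6.15
ee_pos: [0.5576, 0.0174, 0.024]
orientation: [[0.228, 0.974, -0.0], [0.974, -0.228, 0.0], [0.0, -0.0, -1.0]]
force: [-0.7, 0.1, 2.1]
grip_width: 0.0001
```

Call:
arm_command(
  increments=[
    [0, 0, 0.002, 0],
    [0, 0, 0.002, 0],
    [0, 0, 0.002, 0],
    [0, 0, 0, 0],
  ],
)

```text
time: 6.55
ee_pos: [0.5577, 0.0174, 0.0191]
orientation: [[0.228, 0.974, 0.0], [0.974, -0.228, -0.0], [0.0, 0.0, -1.0]]
force: [0.1, 0.4, 0.1]
grip_width: 0.0
```

Call:
arm_command(
  increments=[
    [0, 0, 0.002, 0],
    [0, 0, 0.002, 0],
    [0, 0, 0.002, 0],
    [0, 0, 0, 0],
  ],
)

```text
time: 6.95
ee_pos: [0.5569, 0.0175, 0.0138]
orientation: [[0.228, 0.974, -0.001], [0.974, -0.228, 0.0], [-0.0, -0.001, -1.0]]
force: [0.7, 0.9, -0.1]
grip_width: -0.0002
```

Call:
arm_command(
  increments=[
    [0, 0, 0.0015, 0],
    [0, 0, 0.0015, 0],
    [0, 0, 0, 0],
    [0, 0, 0, 0],
  ],
)

```text
time: 7.35
ee_pos: [0.5574, 0.0174, 0.0118]
orientation: [[0.228, 0.974, -0.0], [0.974, -0.228, -0.0], [-0.0, -0.0, -1.0]]
force: [-0.3, -0.7, -0.4]
grip_width: 0.0002
```

```bash
python3 - <<'E'
from h import *
T=tool();print(T[:3,3],bot.state()["force"])
w=bot.get_image("wrist")[:,:,::-1]; s=bot.get_image("scene")[:,:,::-1]
a=cv2.resize(w[190:340,220:400],(540,450),interpolation=3);b=cv2.resize(s[180:270,270:360],(450,450),interpolation=3)
cv2.imwrite("pics/m1.png",cv2.convertScaleAbs(cv2.resize(np.hstack([a,b]),(800,364)),alpha=1.4))
E
```

```text
[0.55743378 0.01740146 0.01182109] [-0.2792839  -0.72123046 -0.43638191]
```

View pics/m1.png

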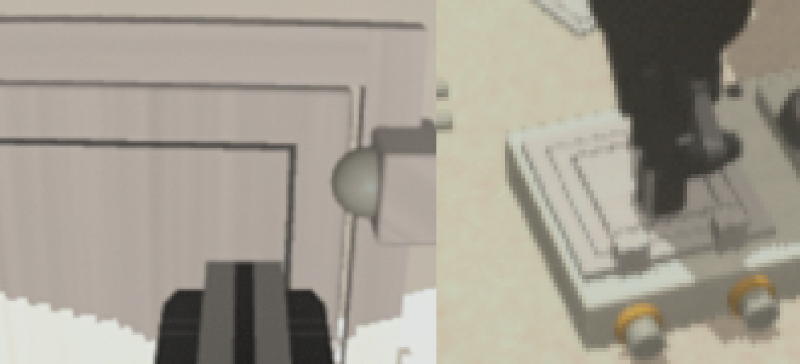

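The plate has dropped, with a catch ball at (358,182) now over its edge. I'll press on until the floor gives a reaction, which also calibrates the fingertip offset.

Call:
arm_command(
  increments=[
    [0, 0, 0.0012, 0],
    [0, 0, 0.0012, 0],
    [0, 0, 0, 0],
    [0, 0, 0, 0],
  ],
)

```text
time: 7.85
ee_pos: [0.5576, 0.0174, 0.0102]
orientation: [[0.228, 0.974, 0.0], [0.974, -0.228, 0.0], [0.0, 0.0, -1.0]]
force: [-1.0, -0.2, 2.8]
grip_width: 0.0003
```

Call:
arm_command(
  increments=[
    [0, 0, 0.001, 0],
    [0, 0, 0.001, 0],
    [0, 0, 0, 0],
    [0, 0, 0, 0],
  ],
)

```text
time: 8.25
ee_pos: [0.5577, 0.0174, 0.0101]
orientation: [[0.228, 0.974, 0.001], [0.974, -0.228, 0.001], [0.002, 0.0, -1.0]]
force: [-3.4, 0.9, 16.7]
grip_width: -0.0004
```

The plate is seated on the floor: 16.7 N with the plate top at 40 mm and the TCP reading 10.1 mm. So the shut tips sit about 30 mm behind the stated TCP, and I'll allow for that. Next I'll lift and go above the tester.

Call:
arm_command(
  increments=[
    [0, 0, -0.005, 0],
    [0, 0, -0.04, 0],
    [0, 0, -0.05, 0],
    [0, 0, -0.05, 0],
    [0, 0, -0.05, 0],
    [0, 0, -0.04, 0],
    [-0.05, 0, 0, 0],
    [-0.05, 0, 0, 0],
    [-0.05, 0, 0, 0],
    [-0.05, 0, 0, 0],
  ],
  jaw=0,
)

```text
time: 9.25
ee_pos: [0.5204, -0.1395, 0.1963]
orientation: [[0.227, 0.974, 0.0], [0.974, -0.227, -0.0], [-0.0, 0.0, -1.0]]
force: [0.5, -0.8, 0.1]
grip_width: -0.0002
```

Call:
arm_command(
  increments=[
    [-0.05, 0, 0, 0],
    [-0.05, 0, 0, 0],
    [-0.05, 0, 0, 0],
    [-0.052, 0.002, 0, 0],
    [0, 0, 0, 0],
    [0, 0, 0, 0],
  ],
  jaw=60,
)

```text
time: 9.85
ee_pos: [0.4849, -0.2971, 0.1961]
orientation: [[0.231, 0.973, -0.001], [0.973, -0.231, 0.0], [-0.0, -0.001, -1.0]]
force: [0.1, 0.6, -0.5]
grip_width: 0.0597
```

```bash
python3 - <<'E'
from h import *
T=tool();np.save("T2.npy",T);print(T[:3,3],bot.state()["time"])
w=bot.get_image("wrist")[:,:,::-1]; t=bot.get_image("top")[:,:,::-1]
print("expect tester top/base",proj("wrist",[.486,-.296,.1],T),proj("wrist",[.486,-.296,0],T))
cv2.imwrite("pics/w4.png",w);cv2.imwrite("pics/t4.png",t)
a=cv2.resize(w[120:360,180:460],(700,600),interpolation=3)
b=cv2.resize(t[220:310,255:345],(300,300),interpolation=3)
a[300:,:]=a[300:,:]; a[:220,480:]=cv2.resize(b,(220,220))
cv2.imwrite("pics/m2.png",cv2.convertScaleAbs(a,alpha=1.4))
E
```

```text
[ 0.48489014 -0.29711274  0.19610709] 9.85
expect tester top/base [320.73049896 229.2117681 ] [320.65226604 201.03292345]
```

View pics/m2.png

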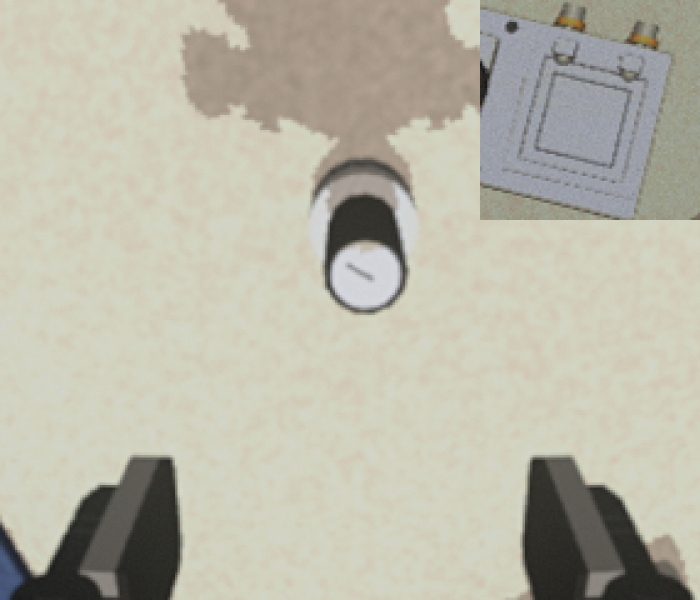

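The tester top is centred at about (327,229) in the wrist picture, between the open fingers. The inset shows the cover lying square in the rim with both balls over its edge.

```bash
python3 - <<'E'
from h import *
T=np.load("T2.npy")
for u,z in (((326.8,228.8),.1),((325.6,202),0.04)):
    P=ray("wrist",u,z,T); print(P, "tool dxdy mm",(T[:3,:3].T@(P-T[:3,3])*1e3).round(1))
E
```

```text
[ 0.49053202 -0.29673987  0.1       ] tool dxdy mm [ 1.7  5.5 96.1]
[ 0.49213064 -0.28943046  0.04      ] tool dxdy mm [  9.2   5.4 156.1]
```

Call:
arm_command(
  increments=[
    [0.002, 0.006, 0, 0],
    [0, 0, 0.043, 0],
    [0, 0, 0.043, 0],
    [0, 0, 0.043, 0],
    [0, 0, 0.043, 0],
    [0, 0, 0.041, 0],
    [0, 0, 0, 0],
  ],
  jaw=60,
)

```text
time: 10.65
ee_pos: [0.4892, -0.2919, 0.0223]
orientation: [[0.225, 0.974, -0.006], [0.974, -0.225, 0.005], [0.003, -0.007, -1.0]]
force: [0.0, 0.9, 0.0]
grip_width: 0.06
```

Call:
arm_command(
  increments=[
    [0, 0, 0, 0],
    [0, 0, 0, 0],
    [0, 0, 0, 0],
    [0, 0, 0, 0],
    [0, 0, 0, 0],
    [0, 0, 0, 0],
  ],
  jaw=10,
  grip_force=20,
)

```text
time: 11.25
ee_pos: [0.492, -0.296, 0.0275]
orientation: [[0.228, 0.974, 0.003], [0.974, -0.228, -0.001], [-0.0, 0.003, -1.0]]
force: [0.3, 1.1, 7.2]
grip_width: 0.0253
```

The tester is gripped (opening 25.3 mm). The tool can't be tilted, so I'll tip the tester 25° in the grip by pushing its lower part against the fixed −y end face of the manifold. First I lift it and carry it there.

Call:
arm_command(
  increments=[
    [0, 0, -0.02, 0],
    [0, 0, -0.03, 0],
    [0, 0, -0.025, 0],
    [0.046, -0.006, 0, 0.008],
    [0.047, -0.006, 0, 0],
    [0.047, -0.006, 0, 0],
    [0.047, -0.006, 0, 0],
    [0.047, -0.006, 0, 0],
    [0.047, -0.006, 0, 0],
    [0, 0, 0, 0],
  ],
  jaw=10,
  grip_force=40,
)

```text
time: 12.25
ee_pos: [0.5167, -0.0628, 0.0855]
orientation: [[0.23, 0.973, -0.002], [0.973, -0.23, 0.005], [0.004, -0.003, -1.0]]
force: [0.4, -0.1, -2.0]
grip_width: 0.0251
```

Call:
arm_command(
  increments=[
    [0, 0, 0.03, 0],
    [0, 0, 0.02, 0],
    [0, 0, 0.01, 0],
    [0, 0, 0, 0],
    [0, 0, 0, 0],
  ],
  grip_force=20,
)

```text
time: 12.75
ee_pos: [0.5166, -0.0711, 0.0384]
orientation: [[0.241, 0.97, 0.001], [0.97, -0.241, -0.0], [-0.0, 0.001, -1.0]]
force: [0.4, 0.9, -1.9]
grip_width: 0.0248
```

```bash
python3 - <<'E'
from h import *
s=bot.state();T=tool();print(T[:3,3].round(4),s["force"],s["grip_width"],s["time"])
w=bot.get_image("wrist")[:,:,::-1]; t=bot.get_image("scene")[:,:,::-1]
cv2.imwrite("pics/w5.png",w);cv2.imwrite("pics/s5.png",t)
a=cv2.resize(w[60:360,160:480],(480,450),interpolation=3);b=cv2.resize(t[140:290,180:300],(360,450),interpolation=3)
cv2.imwrite("pics/m3.png",cv2.convertScaleAbs(cv2.resize(np.hstack([a,b]),(800,428)),alpha=1.4))
E
```

```text
[ 0.5166 -0.0711  0.0384] [ 0.402705    0.85840298 -1.91093421] 0.02479267269718849 12.75
```

View pics/m3.png

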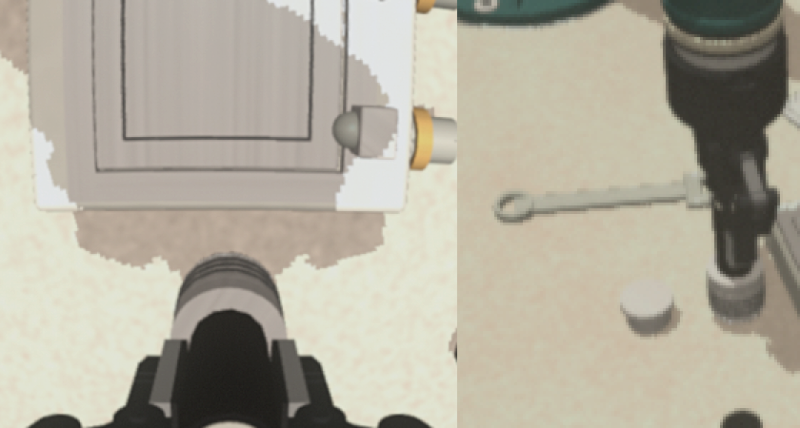

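Left pane: the tester is squarely gripped at (228,330), facing the manifold's end face. Right pane: it hangs upright, clear of the blank cap. Now I push it in +x to tip it.

Call:
arm_command(
  increments=[
    [0.012, 0, 0, 0],
    [0.01, 0, 0, 0],
    [0.003, 0, 0, 0],
    [0.003, 0, 0, 0],
    [0.003, 0, 0, 0],
    [0.003, 0, 0, 0],
  ],
  grip_force=20,
)

```text
time: 13.45
ee_pos: [0.5219, -0.0486, 0.0385]
orientation: [[0.243, 0.97, 0.0], [0.97, -0.243, -0.006], [-0.005, 0.002, -1.0]]
force: [-3.8, -9.4, 4.7]
grip_width: 0.0249
```

Call:
arm_command(
  increments=[
    [0.003, 0, 0, 0],
    [0.003, 0, 0, 0],
    [0.003, 0, 0, 0],
    [0.003, 0, 0, 0],
    [0.003, 0, 0, 0],
    [0, 0, 0, 0],
  ],
)

```text
time: 14.05
ee_pos: [0.5251, -0.0364, 0.0385]
orientation: [[0.243, 0.97, 0.001], [0.97, -0.243, -0.005], [-0.004, 0.002, -1.0]]
force: [-2.1, -6.8, 3.2]
grip_width: 0.0249
```

Call:
arm_command(
  increments=[
    [0.003, 0, 0, 0],
    [0.003, 0, 0, 0],
    [0.003, 0, 0, 0],
    [0, 0, 0, 0],
  ],
)

```text
time: 14.45
ee_pos: [0.5268, -0.0293, 0.0384]
orientation: [[0.243, 0.97, 0.001], [0.97, -0.243, -0.005], [-0.004, 0.002, -1.0]]
force: [-3.8, -7.1, 3.2]
grip_width: 0.0249
```

```bash
python3 - <<'E'
from h import *
s=bot.state();T=tool();print(T[:3,3].round(4),s["force"],s["grip_width"],s["time"])
E
```

```text
[ 0.5268 -0.0293  0.0384] [-3.84394274 -7.08383734  3.15583893] 0.024857604251940602 14.45
```

Call:
arm_command(
  increments=[
    [-0.015, 0, 0, 0],
    [-0.01, 0, -0.01, 0],
    [0, 0, -0.04, 0],
    [0, 0, -0.045, 0],
    [0, 0, -0.045, 0],
    [0, 0, 0, 0],
    [0, 0, 0, 0],
  ],
  grip_force=40,
)

```text
time: 15.15
ee_pos: [0.523, -0.0442, 0.1507]
orientation: [[0.24, 0.971, 0.002], [0.971, -0.24, 0.001], [0.002, 0.001, -1.0]]
force: [-0.9, -0.0, -2.3]
grip_width: 0.025
```

```bash
python3 - <<'E'
from h import *
s=bot.state();T=tool();np.save("T6.npy",T);print(T.round(4),s["force"],s["grip_width"],s["time"])
w=bot.get_image("wrist")[:,:,::-1]; t=bot.get_image("scene")[:,:,::-1]
cv2.imwrite("pics/w6.png",w);cv2.imwrite("pics/s6.png",t)
p=proj("scene",T[:3,3]+[0,0,.03]); print(p)
x0,y0=int(p[0])-50,int(p[1])-50
a=cv2.resize(w[160:360,200:440],(480,400),interpolation=3)
b=cv2.resize(t[y0:y0+100,x0:x0+80],(320,400),interpolation=3);print(x0,y0)
cv2.imwrite("pics/m4.png",cv2.convertScaleAbs(np.hstack([a,b]),alpha=1.5))
E
```

```text
[[ 0.2397  0.9708  0.0015  0.523 ]
 [ 0.9708 -0.2397  0.0013 -0.0442]
 [ 0.0017  0.0012 -1.      0.1507]
 [ 0.      0.      0.      1.    ]] [-0.85005592 -0.02580011 -2.25804498] 0.0249731039134156 15.15
[289.111434   178.04089692]
239 128
```

View pics/m4.png

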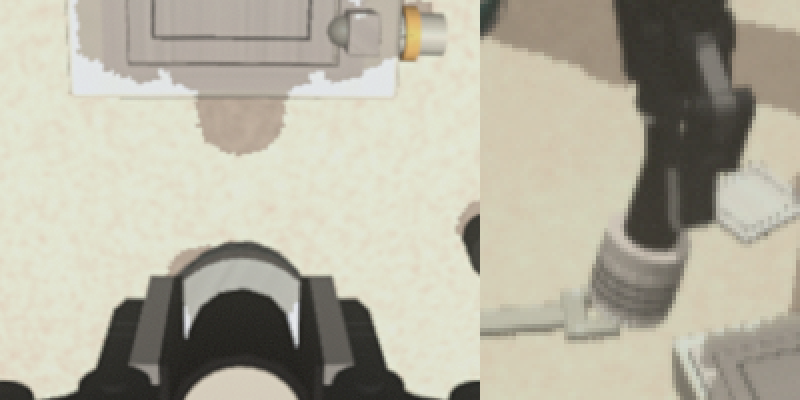

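The tester is now tilted in the grip. In the scene crop the shoulder spans (603,232) to (690,245) and the bottom rim (590,300) to (668,322). I'll fit tilt and grip height by projection.

```bash
python3 - <<'E'
from h import *
T=np.load("T6.npy")
f=lambda q:np.array([(q[0]-480)/4+239,q[1]/4+128])
sh=[f((603,232)),f((690,245))]; bo=[f((590,300)),f((668,322))]
print("meas shoulder c",np.mean(sh,0),"bottom c",np.mean(bo,0))
X,Y=T[:3,0],np.array([0,0,1.])
# rays onto the vertical plane (tool x - z) through TCP
def onplane(uv):
    p=bot.camera_params("scene");M=p["mtx"];d=np.linalg.inv(M)@[*uv,1];W=np.linalg.inv(p["view"]);D=W[:3,:3]@d;o=W[:3,3]
    n=T[:3,1]; P=o+D*(n@(T[:3,3]-o))/(n@D); r=P-T[:3,3]; return np.array([r@T[:3,0],r[2]])*1e3
s,b=onplane(np.mean(sh,0)),onplane(np.mean(bo,0)); print("shoulder xz mm",s,"bottom",b,"len",np.linalg.norm(s-b),"tilt",np.degrees(np.arctan2(s[0]-b[0],s[1]-b[1])))
for z in (48,53): print(z,"underside->hold",np.hypot(b[0],z-b[1]),"tilt from hold",np.degrees(np.arctan2(-b[0],z-b[1])))
# wrist: white top disc and lower-part front rim predicted
for th in (18,22,25,28):
    a=np.radians(th); u=T[:3,0]*np.sin(a)+np.array([0,0,1])*np.cos(a); H=T[:3,3]+[0,0,.053]; O=H-.08*u
    n=T[:3,0]*np.cos(a)-np.array([0,0,1])*np.sin(a)
    print(th,"bot",proj("scene",O),"sh",proj("scene",O+.04*u),"| wrist top far edge",proj("wrist",O+.1*u+.013*n,T),"sh far",proj("wrist",O+.04*u+.02*n,T),"und far",proj("wrist",O+.02*n,T))
E
```

```text
meas shoulder c [280.625 187.625] bottom c [276.25 205.75]
shoulder xz mm [-16.76203002  11.94675165] bottom [-26.88970452 -29.58817952] len 42.75184555029635 tilt 13.703319864378402
48 underside->hold 82.1156611750199 tilt from hold 19.11476145420145
53 underside->hold 86.85541782406295 tilt from hold 18.034617886185202
18 bot [277.19029288 202.92921213] sh [282.87304221 185.87172674] | wrist top far edge [318.9630396  322.43415822] sh far [319.22307657 280.67116545] und far [319.32310887 273.06813776]
22 bot [274.48752803 202.76130404] sh [281.49556809 185.75982442] | wrist top far edge [318.96661537 317.77106143] sh far [319.22902237 286.13190479] und far [319.32837872 282.26597317]
25 bot [272.49272502 202.5283813 ] sh [280.48228715 185.61980297] | wrist top far edge [318.96983355 314.40278766] sh far [319.23316799 290.31163142] und far [319.33204396 289.20119408]
28 bot [270.53100778 202.20361418] sh [279.48893021 185.43188972] | wrist top far edge [318.97348156 311.15963323] sh far [319.23705086 294.55638087] und far [319.33547175 296.16358053]
```

```bash
python3 - <<'E'
from h import *
from scipy.optimize import least_squares
T=np.load("T6.npy"); Z=np.array([0,0,1.])
w=cv2.imread("pics/w6.png").astype(int)
print("wrist column 320 rows 270-365:",[(r,w[r,318:323].mean(axis=(0,1)).astype(int)) for r in range(274,366,3)])
def res(p,rt):
    a,x,z=p; u=T[:3,0]*np.sin(a)+Z*np.cos(a); n=T[:3,0]*np.cos(a)-Z*np.sin(a); O=T[:3,3]+T[:3,0]*x+Z*z
    return np.r_[proj("scene",O)-[276.25,205.75],proj("scene",O+.04*u)-[280.6,187.6],proj("wrist",O+.1*u+rt*n,T)[1]-342.5,proj("wrist",O+.04*u+.02*n,T)[1]-289,proj("wrist",O+.02*n,T)[1]-281.5]
for rt in (.013,.011):
    s=least_squares(res,[.35,-.03,-.03],args=(rt,),x_scale=[.1,.01,.01]); a,x,z=s.x
    print(rt,np.degrees(a),x,z,"res",s.fun.round(1)," axis at hold 0.053: x=",x+np.tan(a)*(.053-z),"dist",(.053-z)/np.cos(a))
E
```

```text
wrist column 320 rows 270-365: [(274, np.int64(147)), (277, np.int64(147)), (280, np.int64(121)), (283, np.int64(49)), (286, np.int64(59)), (289, np.int64(96)), (292, np.int64(122)), (295, np.int64(122)), (298, np.int64(121)), (301, np.int64(121)), (304, np.int64(79)), (307, np.int64(27)), (310, np.int64(28)), (313, np.int64(27)), (316, np.int64(26)), (319, np.int64(26)), (322, np.int64(25)), (325, np.int64(25)), (328, np.int64(24)), (331, np.int64(23)), (334, np.int64(24)), (337, np.int64(27)), (340, np.int64(31)), (343, np.int64(82)), (346, np.int64(136)), (349, np.int64(134)), (352, np.int64(134)), (355, np.int64(134)), (358, np.int64(134)), (361, np.int64(134)), (364, np.int64(133))]
0.013 15.998629417709447 -0.02972436944222686 -0.025294385517823932 res [-1.6 -1.4 -1.  -0.3 -0.6  2.  -2.1]  axis at hold 0.053: x= -0.007275842538630957 dist 0.08144904642630942
0.011 17.290156711349184 -0.030246641032782476 -0.025306931848532374 res [-1.8 -1.3 -0.8 -0.2 -0.3  1.  -1.4]  axis at hold 0.053: x= -0.005871505012131593 dist 0.0820129430733706
```

The fit gives about 17° tilt, with the axis slipped about 6 mm in the pads, which agrees with the push geometry. It needs about 8° more, so I'll repeat the push further.

Call:
arm_command(
  increments=[
    [-0.026, 0, 0, 0],
    [0, 0, 0.045, 0],
    [0, 0, 0.045, 0],
    [0, 0, 0.035, 0],
    [0, 0, 0.015, 0],
    [0.01, 0, 0, 0],
    [0.01, 0, 0, 0],
    [0.01, 0, 0, 0],
    [0.006, 0, 0, 0],
    [0, 0, 0, 0],
  ],
  grip_force=20,
)

```text
time: 16.25
ee_pos: [0.5256, -0.0353, 0.0387]
orientation: [[0.238, 0.971, 0.002], [0.971, -0.238, 0.001], [0.001, 0.002, -1.0]]
force: [-0.3, -0.4, -1.7]
grip_width: 0.0252
```

Call:
arm_command(
  increments=[
    [0.004, 0, 0, 0],
    [0.004, 0, 0, 0],
    [0.004, 0, 0, 0],
    [0.004, 0, 0, 0],
    [0.004, 0, 0, 0],
    [0, 0, 0, 0],
  ],
)

```text
time: 16.85
ee_pos: [0.5276, -0.0255, 0.038]
orientation: [[0.243, 0.97, 0.0], [0.97, -0.243, -0.005], [-0.005, 0.001, -1.0]]
force: [-2.1, -6.8, -1.0]
grip_width: 0.0249
```

Call:
arm_command(
  increments=[
    [0.003, 0, 0, 0],
    [0.003, 0, 0, 0],
    [0.003, 0, 0, 0],
    [0, 0, 0, 0],
  ],
)

```text
time: 17.25
ee_pos: [0.5295, -0.0181, 0.0379]
orientation: [[0.243, 0.97, 0.0], [0.97, -0.243, -0.005], [-0.004, 0.001, -1.0]]
force: [-1.2, -5.9, -1.3]
grip_width: 0.0252
```

Call:
arm_command(
  increments=[
    [-0.015, 0, 0, 0],
    [-0.01, 0, -0.01, 0],
    [0, 0, -0.04, 0],
    [0, 0, -0.045, 0],
    [0, 0, -0.045, 0],
    [0, 0, 0, 0],
    [0, 0, 0, 0],
  ],
  grip_force=40,
)

```text
time: 17.95
ee_pos: [0.5256, -0.0337, 0.1508]
orientation: [[0.24, 0.971, 0.002], [0.971, -0.24, 0.001], [0.002, 0.001, -1.0]]
force: [0.1, -0.0, -2.3]
grip_width: 0.0252
```

```bash
python3 - <<'E'
from h import *
s=bot.state();T=tool();np.save("T7.npy",T);print(T[:3,3].round(4),s["force"],s["time"])
w=bot.get_image("wrist")[:,:,::-1]; t=bot.get_image("scene")[:,:,::-1]
cv2.imwrite("pics/w7.png",w);cv2.imwrite("pics/s7.png",t)
print([(r,int(w[r,316:325].mean())) for r in range(274,366,2)])
p=proj("scene",T[:3,3]+[0,0,-.01]);x0,y0=int(p[0])-30,int(p[1])-28
g=cv2.cvtColor(t,cv2.COLOR_BGR2GRAY)
print(x0,y0)
for r in range(y0,y0+50,3): print(r,' '.join(f"{v:3d}" for v in g[r,x0:x0+46:2]))
E
```

```text
[ 0.5256 -0.0337  0.1508] [ 0.05753523 -0.03005627 -2.32296221] 17.95
[(274, 144), (276, 143), (278, 144), (280, 143), (282, 143), (284, 144), (286, 144), (288, 143), (290, 143), (292, 141), (294, 142), (296, 142), (298, 142), (300, 135), (302, 114), (304, 84), (306, 117), (308, 117), (310, 117), (312, 117), (314, 116), (316, 117), (318, 106), (320, 39), (322, 27), (324, 28), (326, 28), (328, 26), (330, 28), (332, 32), (334, 31), (336, 77), (338, 134), (340, 134), (342, 134), (344, 134), (346, 134), (348, 134), (350, 134), (352, 134), (354, 134), (356, 134), (358, 134), (360, 134), (362, 133), (364, 116)]
264 165
165 133 135 135 135 136 136 135 135 136 134 130  50  38  38  38  38  38  39  39  41  42  40  37
168 134 135 136 136 136 135 136 137 136 135  70  38  38  38  50  43  40  38  40  38  40  44  48
171 135 135 136 137 137 135 136 136 135  94  40  38  37  40  64  53  40  40  39  41 105 129 124
174 138 138 136 137 138 138 139 138 119  42  40  38  38  41  62  54  38  41  39  43 132 140 139
177 137 137 136 137 138 137 137 132  52  39  40  38  38  40  64  55  39  40  40  42 131 139 140
[... 452 characters left out ...]
 136 137 136 134 135 136 134
195 136 106  99  79  98  81  95 103  98  92  81  74  73 118 137 137 135 135 135 136 137 136 135
198 134 116  95  91  92  79  90  80  72  71  69  63  83 134 136 136 136 138 136 136 135 136 137
201 122 113 111 104  82  83  87  76  65  63  62  73 135 136 136 134 136 136 136 134 135 134 134
204 118  97 119 112 111  97  83  71  65  62  69 131 137 136 136 134 137 137 136 136 137 137 135
207 123 127 126 131 123 121 106  90  85  98 136 137 138 138 136 136 136 137 136 136 136 136 135
210 132 118 112 107 103 132 138 136 136 136 136 135 137 137 137 135 130 139 119 122 112 112 107
213 119 126 125 133 135 136 137 136 136 137 137 135 139 142 142 141 141 137 105 101 100 100  98
```

```bash
python3 - <<'E'
from h import *
from scipy.optimize import least_squares
T=np.load("T7.npy"); Z=np.array([0,0,1.])
g=cv2.cvtColor(cv2.imread("pics/s7.png"),cv2.COLOR_BGR2GRAY).astype(float)
def edge(r,a,b,lv,last=False):
    v=g[r,a:b]; i=np.where((v[:-1]-lv)*(v[1:]-lv)<0)[0]; i=i[-1 if last else 0]; return a+i+(lv-v[i])/(v[i+1]-v[i])
G=[(edge(r,270,292,88),r) for r in range(164,180)]
A=[(edge(r,276,300,118,True),r) for r in range(190,207)]
m1=np.polyfit([q[1] for q in G],[q[0] for q in G],1);m2=np.polyfit([q[1] for q in A],[q[0] for q in A],1);print("grip left edge dcol/drow",m1,"alu right edge",m2)
def parts(p):
    a,x,z=p; u=T[:3,0]*np.sin(a)+Z*np.cos(a); n=T[:3,0]*np.cos(a)-Z*np.sin(a); return u,n,T[:3,3]+T[:3,0]*x+Z*z
def sil(O,u,s,r,sgn):   # silhouette column offset
    W=np.linalg.inv(bot.camera_params("scene")["view"])[:3,3]; P=O+s*u; v=W-P; e=np.cross(u,v); e/=np.linalg.norm(e); return proj("scene",P+sgn*r*e)
def res(p,full=False):
    u,n,O=parts(p); o=[]
    for s,r,m,sg in ((.05,.013,m1,1),(.07,.013,m1,1),(.008,.02,m2,-1),(.032,.02,m2,-1)):
        c=[sil(O,u,s,r,k) for k in (1,-1)]; c=min(c,key=lambda q:q[0]) if sg==1 else max(c,key=lambda q:q[0])
        o.append(c[0]-np.polyval(m,c[1]))
    o+= [proj("wrist",O+.1*u+.0115*n,T)[1]-336,proj("wrist",O+.04*u+.02*n,T)[1]-302]
    return np.array(o)
s=least_squares(res,[.4,-.035,-.025],x_scale=[.1,.01,.01]);a,x,z=s.x
print("tilt",np.degrees(a),"origin x,z rel TCP",x,z,"res",s.fun.round(2),"hold x",x+np.tan(a)*(.053-z),"dist",(.053-z)/np.cos(a))
E
```

```text
Traceback (most recent call last):
IndexError: index -1 is out of bounds for axis 0 with size 0
```

```bash
cat > fit.py <<'E'
from h import *
from scipy.optimize import least_squares
T=np.load("T7.npy"); Z=np.array([0,0,1.])
g=cv2.cvtColor(cv2.imread("pics/s7.png"),cv2.COLOR_BGR2GRAY).astype(float)
def edge(r,a,b,lv,last=False):
    v=g[r,a:b]; i=np.where((v[:-1]-lv)*(v[1:]-lv)<=0)[0]
    if len(i)==0: return np.nan
    i=i[-1 if last else 0]; return a+i+(lv-v[i])/(v[i+1]-v[i]+1e-9)
def line(q):
    q=np.array(q);q=q[~np.isnan(q[:,0])];m=np.polyfit(q[:,1],q[:,0],1);k=abs(q[:,0]-np.polyval(m,q[:,1]))<1.5;return np.polyfit(q[k,1],q[k,0],1)
m1=line([(edge(r,268,292,88.3),r) for r in range(164,180)]);m2=line([(edge(r,276,298,118.3,True),r) for r in range(191,206)])
print("grip left edge",m1,"alu right edge",m2)
def parts(p):
    a,x,z=p; u=T[:3,0]*np.sin(a)+Z*np.cos(a); n=T[:3,0]*np.cos(a)-Z*np.sin(a); return u,n,T[:3,3]+T[:3,0]*x+Z*z
def sil(O,u,s,r):
    W=np.linalg.inv(bot.camera_params("scene")["view"])[:3,3]; P=O+s*u; e=np.cross(u,W-P); e/=np.linalg.norm(e); return sorted([proj("scene",P+k*r*e) for k in (1,-1)],key=lambda q:q[0])
def res(p):
    u,n,O=parts(p); o=[]
    for s,r,m,i in ((.05,.013,m1,0),(.07,.013,m1,0),(.008,.02,m2,1),(.032,.02,m2,1)):
        c=sil(O,u,s,r)[i]; o.append(c[0]-np.polyval(m,c[1]))
    return np.r_[o,proj("wrist",O+.1*u+.0115*n,T)[1]-336,proj("wrist",O+.04*u+.02*n,T)[1]-302]
s=least_squares(res,[.4,-.035,-.025],x_scale=[.1,.01,.01]);a,x,z=s.x
print("tilt",np.degrees(a),"origin x,z rel TCP",x,z,"res",s.fun.round(2),"hold x",x+np.tan(a)*(.053-z),"dist",(.053-z)/np.cos(a))
E
python3 fit.py
```

```text
grip left edge [ -0.49624802 366.9733473 ] alu right edge [ -0.50318293 388.27387839]
tilt 26.63212939030259 origin x,z rel TCP -0.03149066886468795 -0.0002464172057359322 res [-0.07 -0.04 -0.07  0.18 -0.    0.  ] hold x -0.0047894927361394266 dist 0.05956621317403904
```

The tilt looks right at about 26°, but the axial position is poorly conditioned. I'll add the scene shoulder corners, seen at about (271.7,182.5) and (293.5,187).

```bash
cat >> fit.py <<'E'
def res2(p):
    r=res(p); u,n,O=parts(p); c=sil(O,u,.04,.02); b=proj("scene",O+.0*u)
    W=np.linalg.inv(bot.camera_params("scene")["view"])[:3,3]; v=W-O; v-=u*(u@v); v/=np.linalg.norm(v); f=proj("scene",O+.02*v)
    return np.r_[r[:4],r[4]*.3,r[5]*.5,c[0][1]-182.5,c[1][1]-187,(f[1]-210)*.7]
for th0 in (None,25):
    s=least_squares(res2,[.4,-.035,-.025],x_scale=[.1,.01,.01]);a,x,z=s.x
print("tilt",np.degrees(a),"origin x,z rel TCP",x,z,"res",s.fun.round(2),"hold x",x+np.tan(a)*(.053-z),"dist",(.053-z)/np.cos(a))
print(res(s.x).round(1))
E
python3 fit.py
```

```text
grip left edge [ -0.49624802 366.9733473 ] alu right edge [ -0.50318293 388.27387839]
tilt 26.63212939030259 origin x,z rel TCP -0.03149066886468795 -0.0002464172057359322 res [-0.07 -0.04 -0.07  0.18 -0.    0.  ] hold x -0.0047894927361394266 dist 0.05956621317403904
tilt 23.559049840180773 origin x,z rel TCP -0.03915083515958559 -0.020733785391716705 res [-0.27 -0.81  0.66  0.26  0.57 -0.57 -1.61  2.95 -1.72] hold x -0.0070000741846608025 dist 0.08043843943947745
[-0.3 -0.8  0.7  0.3  1.9 -1.1]
```

Tilt is about 24 to 25°, with the origin about 38.5 mm behind and 22 mm below the TCP. I'll carry it above the nipple and stop about 48 mm off the boss on its axis.

Call:
arm_command(
  increments=[
    [0, 0, -0.018, 0],
    [0.042, -0.0015, 0, 0],
    [0.042, 0, 0, 0],
    [0.042, 0, 0, 0],
    [0.042, 0, 0, 0],
    [0.042, 0, 0, 0],
    [0.042, 0, 0, 0],
    [0.04, 0, 0, 0],
    [0, 0, 0.012, 0],
    [0, 0, 0, 0],
  ],
  grip_force=40,
)

```text
time: 19.05
ee_pos: [0.5788, 0.1937, 0.1531]
orientation: [[0.238, 0.971, -0.004], [0.971, -0.238, -0.002], [-0.002, -0.003, -1.0]]
force: [0.0, -0.7, -1.8]
grip_width: 0.0254
```

Call:
arm_command(
  increments=[
    [0, 0, 0.014, 0],
    [0, 0, 0.006, 0],
    [0, 0, 0, 0],
    [0, 0, 0, 0],
  ],
)

```text
time: 19.45
ee_pos: [0.5802, 0.1921, 0.1387]
orientation: [[0.242, 0.97, -0.0], [0.97, -0.242, -0.0], [-0.0, -0.0, -1.0]]
force: [0.2, -0.1, -1.5]
grip_width: 0.0251
```

```bash
python3 - <<'E'
from h import *
s=bot.state();T=tool();np.save("T8.npy",T);print(T[:3,3].round(4),s["force"],s["time"])
d=T[:2,3]-[.5525,.08];print("y_m",d@[.2402,.9707],"x_m",d@[.9707,-.2402])
w=bot.get_image("wrist")[:,:,::-1]; t=bot.get_image("scene")[:,:,::-1]; k=bot.get_image("top")[:,:,::-1]
for n,i in (("w8",w),("s8",t),("t8",k)): cv2.imwrite(f"pics/{n}.png",i)
a=cv2.resize(t[150:240,325:425],(500,450),interpolation=3);b=cv2.resize(w[180:360,250:390],(350,450),interpolation=3)
cv2.imwrite("pics/m5.png",cv2.convertScaleAbs(cv2.resize(np.hstack([a,b]),(800,424)),alpha=1.4))
E
```

```text
[0.5802 0.1921 0.1387] [ 0.18891991 -0.0783061  -1.46309573] 19.45
y_m 0.11548336253275716 x_m 1.9267566230237743e-06
```

View pics/m5.png

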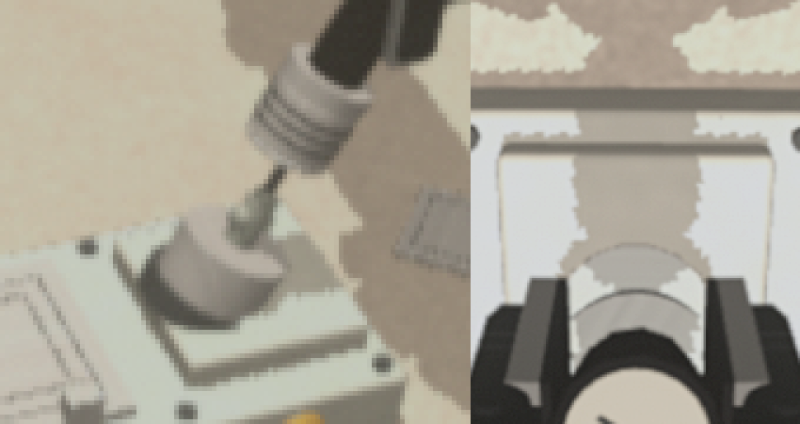

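The last permitted view: in the left pane the tester's axis, (323,78) to (293,143), runs in line with the pin at (278,172) and the nipple. In the right pane it is centred between the pads. I'll advance along the nipple's axis.

Call:
arm_command(
  increments=[
    [-0.0026, 0, 0.0057, 0],
    [-0.0026, 0, 0.0057, 0],
    [-0.0026, 0, 0.0057, 0],
    [-0.0026, 0, 0.0057, 0],
    [-0.0026, 0, 0.0057, 0],
    [0, 0, 0, 0],
  ],
  grip_force=50,
)

```text
time: 20.2
ee_pos: [0.5776, 0.1834, 0.1153]
orientation: [[0.24, 0.971, -0.001], [0.971, -0.24, 0.0], [0.0, -0.001, -1.0]]
force: [1.1, 0.9, -1.9]
grip_width: 0.025
```

Call:
arm_command(
  increments=[
    [-0.0016, 0, 0.0034, 0],
    [-0.0016, 0, 0.0034, 0],
    [-0.0016, 0, 0.0034, 0],
    [0, 0, 0, 0],
  ],
)

```text
time: 20.6
ee_pos: [0.5776, 0.1813, 0.108]
orientation: [[0.239, 0.971, 0.001], [0.971, -0.239, 0.003], [0.003, 0.001, -1.0]]
force: [0.6, 5.7, 0.3]
grip_width: 0.0249
```

Call:
arm_command(
  increments=[
    [0.002, 0, 0.002, 0],
    [0, 0, 0.003, 0],
    [-0.001, 0, 0.003, 0],
    [0, 0, 0, 0],
  ],
)

```text
time: 21.0
ee_pos: [0.5767, 0.1793, 0.1011]
orientation: [[0.24, 0.971, -0.0], [0.971, -0.24, -0.001], [-0.001, -0.0, -1.0]]
force: [0.6, 1.7, -3.2]
grip_width: 0.0249
```

Call:
arm_command(
  increments=[
    [-0.0013, 0, 0.0028, 0],
    [-0.0013, 0, 0.0028, 0],
    [0, 0, 0, 0],
  ],
)

```text
time: 21.3
ee_pos: [0.5763, 0.1774, 0.0964]
orientation: [[0.241, 0.971, -0.0], [0.971, -0.241, -0.001], [-0.001, -0.0, -1.0]]
force: [-0.9, 2.0, 0.2]
grip_width: 0.0249
```

Call:
arm_command(
  increments=[
    [-0.0013, 0, 0.0028, 0],
    [-0.0013, 0, 0.0028, 0],
    [-0.0007, 0, 0.0014, 0],
    [0, 0, 0, 0],
  ],
)

```text
time: 21.7
ee_pos: [0.5763, 0.1762, 0.0924]
orientation: [[0.24, 0.971, -0.0], [0.971, -0.24, 0.002], [0.002, -0.0, -1.0]]
force: [-3.0, 4.5, 9.5]
grip_width: 0.0249
```

Call:
arm_command(
  increments=[
    [-0.001, 0, 0.0022, 0],
    [-0.001, 0, 0.0022, 0],
    [0, 0, 0, 0],
  ],
  grip_force=80,
)

```text
time: 22.0
ee_pos: [0.5777, 0.177, 0.0916]
orientation: [[0.24, 0.971, 0.003], [0.971, -0.24, 0.006], [0.007, 0.001, -1.0]]
force: [-4.2, 7.9, 24.8]
grip_width: 0.0244
```

```bash
cat > prof.py <<'E'
from h import *
import sys
s=bot.state();T=tool();print(T[:3,3].round(4),s["force"].round(1),s["wrist_torque"].round(2),s["time"])
d=T[:2,3]-[.5525,.08];print("y_m",d@[.2402,.9707],"x_m",d@[.9707,-.2402])
w=bot.get_image("wrist")[:,:,::-1]; t=bot.get_image("scene")[:,:,::-1]
cv2.imwrite(f"pics/w{sys.argv[1]}.png",w);cv2.imwrite(f"pics/s{sys.argv[1]}.png",t)
print([(r,int(w[r,316:325].mean())) for r in range(280,350,2)])
g=cv2.cvtColor(np.ascontiguousarray(t),cv2.COLOR_BGR2GRAY)
print("cols 360..402")
for r in range(172,220,2): print(r,' '.join(f"{v:3d}" for v in g[r,354:404:2]))
E
python3 prof.py 9
```

```text
[0.5777 0.177  0.0916] [-4.2  7.9 24.8] [ 1.17  1.36 -0.15] 22.0
y_m 0.10025243854798617 x_m 0.0011652690760790435
[(280, 122), (282, 122), (284, 121), (286, 121), (288, 120), (290, 121), (292, 122), (294, 89), (296, 120), (298, 123), (300, 122), (302, 121), (304, 97), (306, 112), (308, 120), (310, 120), (312, 121), (314, 120), (316, 120), (318, 121), (320, 85), (322, 25), (324, 28), (326, 28), (328, 28), (330, 30), (332, 34), (334, 33), (336, 121), (338, 139), (340, 137), (342, 138), (344, 138), (346, 138), (348, 138)]
cols 360..402
172 136 136 134 134 135 137 135 134 136 135 135 136 136 135 107  98  88  42  36  36  37  37  62  46  38
174 135 134 134 134 136 135 134 136 135 136 135 136 135 135 133 101  52  39  40  36  36  42  66  43  38
176 135 134 135 135 135 134 134 134 134 134 134 135 135 135 134  81  39  38  38  39  38  49  66  41  39
178 136 136 136 134 134 133 133 134 134 134 135 133 133 134 118  46  40  38  39  39  37  54  66  41  37
180 134 134 134 134 135 134 132 132 133 134 134 132 128 125  64  38  40  39  39  38  37  57  61  39  40
182 132 134 134 135 136 133 134 134 133 
[... 1235 characters left out ...]
 107 104 104 107 116 113 100  87  81  94  96 107 107 108 103  98  96  97  98
208  96  55  64 101 107 108 107 104 103  98  97 100 104 109 112  88 106 107 108 107 107  99  97  98  97
210  67  56  58  75 104 108 107 102 102  96  93  90  83  79  76  96 108 108 109 107 126 127  99  99  98
212  75  57  58  59  79 104 105 101  98  95  89  86  80  76  82 106 108 112 124 128 142 142 128 102  97
214  97  64  57  57  58  74  96  99  95  92  86  83  77  74 103 125 130 139 141 142 142 142 142 127  99
216 138  73  65  58  56  56  59  75  86  89  82  81  88 120 126 140 143 142 142 142 142 142 142 141 110
218 141  97  73  94  68  59  55  54  58  63  75 126 141 141 142 143 142 142 142 142 142 142 142 139 134
```

The wrist profile is unchanged from before the push (304/320/336), so nothing slipped in the grip. The axial force is about 27 N, more than the balls and pin can give. I'll check against the predicted scene silhouette for several distances.

```bash
cat > chk.py <<'E'
from h import *
import sys
n=sys.argv[1]
g=cv2.cvtColor(cv2.imread(f"pics/s{n}.png"),cv2.COLOR_BGR2GRAY).astype(float)
a=np.radians(25);Y=np.array([.2402,.9707,0]);X=np.array([.9707,-.2402,0]);u=Y*np.sin(a)+np.array([0,0,np.cos(a)])
W=np.linalg.inv(bot.camera_params("scene")["view"])[:3,3]
N=np.r_[.5525,.08,0]+Y*.058+[0,0,.074]
e=np.cross(u,W-N);e/=np.linalg.norm(e); v=W-N;v-=u*(u@v);v/=np.linalg.norm(v)
print("boss top L/R/front",[proj("scene",N+.026*q).round(1) for q in (e,-e,v)])
for D in (0,3,6,10,17):
    O=N+D*1e-3*u; print(D,"shoulder L,R",proj("scene",O+.04*u+.02*e).round(1),proj("scene",O+.04*u-.02*e).round(1),"bottom front",proj("scene",O+.02*v).round(1),"shoulder front",proj("scene",O+.04*u+.02*v).round(1))
P,Q=proj("scene",N+.02*v),proj("scene",N+.055*u+.02*v)
d=(Q-P)/np.linalg.norm(Q-P); print("dist along axis px/mm",np.linalg.norm(Q-P)/55)
P=P-d*14
s=np.arange(0,50,1.); v_=cv2.remap(g.astype(np.float32),(P[0]+s*d[0]).astype(np.float32)[None],(P[1]+s*d[1]).astype(np.float32)[None],1)[0]
print("start",P,"profile",v_.astype(int))
E
python3 chk.py 9; python3 chk.py 8 | tail -2
```

```text
boss top L/R/front [array([385.5, 207. ]), array([364.1, 194. ]), array([371.9, 205.1])]
0 shoulder L,R [392.7 190.3] [375.8 180.1] bottom front [372.6 204. ] shoulder front [382.2 188.6]
3 shoulder L,R [393.4 189.1] [376.6 178.9] bottom front [373.3 202.9] shoulder front [382.9 187.4]
6 shoulder L,R [394.2 188. ] [377.3 177.8] bottom front [374.  201.7] shoulder front [383.7 186.2]
10 shoulder L,R [395.2 186.4] [378.2 176.2] bottom front [375.  200.2] shoulder front [384.6 184.6]
17 shoulder L,R [396.9 183.6] [379.9 173.4] bottom front [376.6 197.5] shoulder front [386.4 181.8]
dist along axis px/mm 0.45851500709036613
start [365.24087796 215.91583996] profile [ 59  73  93 101 102 101 100 101 102 103 101 101 107 117 112 106 108 102
  91  78  80  82  79  86  83  83  98 109 110 106 104 104 107 113  98  56
  41  39  39  39  39  38  38  38  38  38  38  38  37  38]
  92  87  80  79  84  92  97  97  94  91  86  83  74  63  57  59  55  60
  72  96 107  98  91  79  82  89  81  81  88  79  86  99]
```

Call:
arm_command(
  increments=[
    [-0.0012, -0.001, 0, 0],
    [-0.0012, -0.001, 0, 0],
    [0, 0, 0, 0],
    [0, 0, 0, 0],
  ],
)

```text
time: 22.5
ee_pos: [0.5775, 0.1766, 0.0917]
orientation: [[0.239, 0.971, 0.006], [0.971, -0.239, 0.007], [0.009, 0.005, -1.0]]
force: [-1.1, 8.6, 22.0]
grip_width: 0.024
```

```bash
cat > tilt.py <<'E'
from h import *
s=bot.state();print(s["ee_pos"].round(4),s["force"].round(1),s["time"])
t=np.mean([bot.get_image("scene").astype(float) for _ in range(3)],0)[:,:,::-1].astype(np.uint8); cv2.imwrite("pics/s10.png",t)
g=cv2.cvtColor(t,cv2.COLOR_BGR2GRAY).astype(float)
def first(r,a,b,lv):
    v=g[r,a:b];i=np.where((v[:-1]>lv)&(v[1:]<=lv))[0]
    return a+i[0]+(v[i[0]]-lv)/(v[i[0]]-v[i[0]+1]) if len(i) else np.nan
def fit(q):
    q=np.array(q);q=q[~np.isnan(q[:,0])]
    for _ in range(3): m=np.polyfit(q[:,1],q[:,0],1);k=abs(q[:,0]-np.polyval(m,q[:,1]))<1;q=q[k]
    return m,len(q)
print("grip left",fit([(first(r,376,396,80),r) for r in range(172,184)]),"alu left",fit([(first(r,362,384,125),r) for r in range(182,194)]))
W=np.linalg.inv(bot.camera_params("scene")["view"])[:3,3];Y=np.array([.2402,.9707,0]);N=np.r_[.5525,.08,0]+Y*.058+[0,0,.074]
for th in (19,22,25,28):
    a=np.radians(th);u=Y*np.sin(a)+np.array([0,0,np.cos(a)])
    def L(s,r):
        P=N+s*u;e=np.cross(u,W-P);e/=np.linalg.norm(e);return proj("scene",P-r*e)
    f=lambda s1,s2,r:(lambda p,q:((q-p)[0]/(q-p)[1],p[0]-p[1]*(q-p)[0]/(q-p)[1]))(L(s1,r),L(s2,r))
    print(th,"grip",f(.045,.07,.013),"alu",f(.01,.04,.02))
E
python3 tilt.py; sed -i 's/x/x/' chk.py; python3 chk.py 10 | tail -4
```

```text
[0.5775 0.1766 0.0917] [-1.1  8.6 22. ] 22.5
grip left (array([ -0.54318807, 479.20505784]), 12) alu left (array([ -0.64812315, 492.89730681]), 12)
19 grip (np.float64(-0.49468013374871295), np.float64(466.9938355119318)) alu (np.float64(-0.4888455278154802), np.float64(462.0960472995612))
22 grip (np.float64(-0.5513873507075655), np.float64(478.20063171351063)) alu (np.float64(-0.5456486620800183), np.float64(473.2364371375023))
25 grip (np.float64(-0.608766005774092), np.float64(489.5262017845739)) alu (np.float64(-0.6031237449410504), np.float64(484.4869753600459))
28 grip (np.float64(-0.6671538561952921), np.float64(501.037615453514)) alu (np.float64(-0.6616112752344687), np.float64(495.9149329539736))
dist along axis px/mm 0.45851500709036613
start [365.24087796 215.91583996] profile [ 57  72  92 101 102 101 100 101 102 103 102 102 107 116 114 111 109 101
  90  78  81  82  78  86  83  86 102 110 112 106 103 104 109 114  95  54
  40  38  38  39  38  38  38  38  38  38  37  37  37  37]
```

The evidence agrees on home: scene D ≈ −2 ± 2 mm, tilt 24.5 ± 3°, hard stop at 25 N. As a direct check I'll ease off along the axis and see at what force the tester starts to lift. The pin spring should give 14 N if it is home.

Call:
arm_command(
  increments=[
    [0.001, 0, -0.0022, 0],
    [0.001, 0, -0.0022, 0],
    [0, 0, 0, 0],
    [0, 0, 0, 0],
  ],
)

```text
time: 23.05
ee_pos: [0.5774, 0.1768, 0.0932]
orientation: [[0.239, 0.971, 0.006], [0.971, -0.239, 0.004], [0.005, 0.005, -1.0]]
force: [1.6, 7.4, 8.3]
grip_width: 0.0244
```

Call:
arm_command(
  increments=[
    [0.001, 0, -0.0022, 0],
    [0.0005, 0, -0.0011, 0],
    [0, 0, 0, 0],
    [0, 0, 0, 0],
  ],
)

```text
time: 23.45
ee_pos: [0.5775, 0.1777, 0.0955]
orientation: [[0.239, 0.971, 0.006], [0.971, -0.239, 0.003], [0.005, 0.005, -1.0]]
force: [1.8, 5.8, 6.5]
grip_width: 0.0242
```

The lift follows the pin spring: 12.5 N about 1.6 mm up and 10.3 N about 4 mm up. That is 0.85 N/mm, extrapolating to about 14 N at the stop, so the stop was fully home. I'll press back and hold.

Call:
arm_command(
  increments=[
    [-0.001, 0, 0.0022, 0],
    [-0.001, 0, 0.0022, 0],
    [-0.0005, 0, 0.0012, 0],
    [0, 0, 0, 0],
    [0, 0, 0, 0],
    [0, 0, 0, 0],
    [0, 0, 0, 0],
    [0, 0, 0, 0],
    [0, 0, 0, 0],
    [0, 0, 0, 0],
  ],
  grip_force=80,
)

```text
time: 24.45
ee_pos: [0.5773, 0.1764, 0.0919]
orientation: [[0.239, 0.971, 0.006], [0.971, -0.239, 0.005], [0.006, 0.005, -1.0]]
force: [0.4, 7.9, 12.9]
grip_width: 0.0244
```

```bash
python3 tilt.py | head -2; python3 chk.py 10 | tail -3
```

```text
[0.5773 0.1764 0.0919] [ 0.4  7.9 12.9] 24.45
grip left (array([ -0.55250538, 480.89728804]), 12) alu left (array([ -0.64715409, 492.78832162]), 12)
start [365.24087796 215.91583996] profile [ 58  72  92 101 102 100 100 100 101 102 101 101 107 116 114 112 110 102
  90  78  80  81  77  86  83  83  98 110 111 105 103 104 108 114  96  54
  40  38  38  38  38  38  37  38  37  37  37  37  37  37]
```

Call:
arm_command(
  increments=[
    [-0.0008, 0, 0.002, 0],
    [0, 0, 0, 0],
    [0, 0, 0, 0],
    [0, 0, 0, 0],
    [0, 0, 0, 0],
    [0, 0, 0, 0],
    [0, 0, 0, 0],
  ],
)

```text
time: 25.3
ee_pos: [0.5775, 0.1766, 0.0917]
orientation: [[0.239, 0.971, 0.007], [0.971, -0.239, 0.007], [0.008, 0.005, -1.0]]
force: [-0.8, 7.5, 21.0]
grip_width: 0.0241
```

Back at the same hard stop, z 0.0917, under about 24 N axial. Next is one numeric check that the cover is unchanged, then hand-in.

```bash
python3 - <<'E'
from h import *
t0=cv2.imread("pics/s6.png").astype(int);t=bot.get_image("scene")[:,:,::-1].astype(int)
print("cover area mean |diff| vs after pressing (scene)",abs(t-t0)[215:245,305:340].mean())
for n,(x,y) in dict(beaker=(300,325),cap=(247,248),stopper=(280,292),jar=(210,368),flask=(487,240),wrench=(235,208),screwdriver=(415,310)).items():
    print(n,round(abs(t-cv2.imread("pics/scene0.png").astype(int))[y-8:y+8,x-8:x+8].mean(),1),end="; ")
s=bot.state();print(s["force"],np.abs(s["joint_velocities"]).max())
print(bot.sign_off())
E
```

```text
cover area mean |diff| vs after pressing (scene) 30.44952380952381
beaker 3.8; cap 3.9; stopper 2.5; jar 3.7; flask 3.6; wrench 4.1; screwdriver 2.6; [-1.18960571  8.76978574 21.466529  ] 0.1121410481809661
the job is handed in; nothing more can be done
None
```

I pressed the cover past both catches until it lay on the pocket floor. I then pushed the tester onto the nipple and handed in at about 25 s, still gripping and pressing it. The sign-off gave no verdict.

**Cover:**
- At the end of the press it was on the floor under 16.7 N, and the next two views showed the catch balls over its edge.
- My last cover check failed: brightness in that patch of the scene picture differed by 30 from an earlier picture. I think the arm and its shadow caused it. I did not follow it up before handing in, so the final state of the cover is unconfirmed, though nothing of mine touched it after the press.

**Tester:**
- The tool could not be tilted, so I tipped the tester in the grip by pushing its lower part against the manifold's end face. That took two pushes, because the first gave only about 17°.
- Easing off along the axis, it lifted with 0.85 N/mm, extrapolating to about 14 N at the stop, which matches the pin fully in. I then pressed it back to the same stop, with about 24 N along the axis, a grip setting of 80 N and the arm almost still.
- The scene picture puts the tester within about 2 mm of home. The two tilt readings disagreed, about 22° from the grip edge and 27° from the aluminium edge. They average near 25°, with each about 3° off and the limit at 5°.

**Fingertips:** with the jaws shut, they sat about 30 mm behind the stated TCP. I found this when the first press met no force, and I corrected for it afterwards.

**Bystanders:** the picture patches of all seven were practically unchanged from the start.

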